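Tip walnuts into the round container under the low wire rack

ROBOT

A 6-joint arm with a two-finger parallel gripper is mounted at the origin on the work surface. World frame = base frame: x ahead of the robot, y to its left, z up, the work surface at z = 0. Lengths are in mm, angles in rad, forces in N, time in s.
With the tool pointing down it reaches from about 300 to 775 mm from the base axis. Payload 14.6 kg.
Tool frame: the origin (TCP) lies at the very end of the fingers, on their centre line; the grasp point (between the pads) lies 19 mm behind it (grip_point_offset is the distance from the TCP to the grasp point, in mm); z points along the fingers, y is the line along which they close (so a half turn about z gives the same grasp; the last joint's range is limited). The gripper opens to 94 mm and grips with 3 to 60 N. Pads are 16 mm wide; open, the fingers measure 119 mm over their backs; the gripper's body (75 mm by 177 mm) begins 78 mm behind the grasp point.
Start: joints at [-1.339, 0.3, 1.521, -0, 1.321, -0.067], TCP at [161.898, -525.622, 205.446] pointing down, gripper open.
Joint ranges: [-3.03, 3.03], [-0.79, 2.21], [0.23, 2.52], [-1.04, 4.18], [0, 3.07], [-2.55, 2.55]. Speed limits (rad/s): [2.22, 2.22, 2.57, 3.14, 3.14, 3.14].

INTERFACE

Orientations are given as [roll, pitch, yaw] about the fixed x, y, z axes, in that order (R = Rz(yaw) Ry(pitch) Rx(roll)).
In Python, from cell import read_state, camera, camera_info, sign_off, grip_point_offset gives the robot as it stands.
- The arm moves only by the shell command python3 -m handwheel 'ROWS' [FORCE]. ROWS is text: rows parted by semicolons, each of 5 numbers parted by spaces: the shift along the world's x, y, z in units of 40 mm (1.0 is 40 mm), then the turn about the world's z in units of 5 degrees (1.0 is 5 degrees), then the closure, from 0 (fully open) to 1 (shut). In form: dx dy dz yaw gripper; .... A call has 1 to 12 rows; each row shifts and turns the commanded pose from where the row before left it; what a row does not reach is not made up. A row lasts 1/12 s, in which the tool goes at most 41.7 mm and 7.16 degrees, less where a joint would pass 70% of its speed; a pose out of reach is approached as far as the arm can. A call is refused whole if a number of a shift passes 1 or a number of a turn 1, either way. A call with a gripper value outside its range is refused whole. The fingers move at their own pace and stop on an object; FORCE is the grip in N (left out, the last holds). Time passes only in rows, so rows that do not move let the fingers close. It gives the time, the measured TCP pose, the force, the opening and the grip force at its end, in the units of the state.
- read_state(): the state, without advancing time (a new reading comes with each control period).
- camera(name): name is "scene" or "top"; returns (picture, depth): 400x640x3 uint8, red, green, blue; 400x640 float32, mm along the optical axis (not along the pixel's ray), 0 where there is no reading.
- camera_info(name): a dict with "intrinsics" (3x3 intrinsics, pixels), "k1" (the pictures are not rectified: a ray, as slopes to the right and down, at radius r is drawn at 1 + k1 r^2 times it, then the intrinsics apply), "world_from_camera" (4x4, takes a point from camera to world coordinates). Camera axes: x right, y down, z forward; pixel columns grow to the right and rows downward; lengths in mm; the calibration is good to about 2 mm. A picture is of the moment at which its call begins. camera_info takes no time and is no camera call.
- sign_off(): hands the job in; it is judged then, once.
The state is a dict: "clock": time; "joints": joint angles; "qd": joint speeds; "effort": joint torques, N m; "eef_pos": TCP position; "eef_rot": TCP orientation; "wrist_force": force on the tool from outside, world axes, zero at the start; "moment": the same for the moment, N m; "finger_gap": finger opening in mm; "finger_force": force on a finger pad.
Only numpy, scipy, OpenCV 4.12 (cv2) and the standard library are available. Lean on these libraries where they do the work, as an engineer would, in place of code of your own. Each camera call takes 0.05 s, during which the arm holds its last target. There are 200 camera calls.

TASK

One of the two scoops on the worktop holds two walnuts. Take it by its handle, bring its spout under the low wire rack and tip both walnuts into the round container standing there (not the square one), without bumping the rack hard or shoving the container about. Then set the scoop down upright on the worktop and let go of it.

Things in the scene. Friction and masses are not known exactly. Their poses are not given: they have to be found in the camera images.
- scoop_cup (a point): White scoop with the walnuts (its empty twin may take its place). Centre of its cup, 22 mm above the underside; x to the spout, z up. Cup 70 x 70, 44 high; spout edge at x 33, z 0; a 25 degree slope inside keeps the walnuts in: tip the spout down 40-50 degrees. Handle: level bar 14 wide, 18 high, x -35 to -155, centre line z 13. Pinch it at x -125, gripper upright or leaning back a little. 120 g.
- tub: Round open white container, loose, 130 mm across the rim, 116 at the foot, 75 high, wall 4, about 400 g. Origin: centre of its underside, z up. Stands under the rack, its x axis along the rack's, 85 mm left or right of the rack's middle; a square one of equal height has the other place. With the spout's edge 20 mm short of its centre and 10 mm above its rim, a scoop can tip 50 degrees.
- rack: Low wire rack, fixed. Origin on the worktop below its middle, z up, x from its open front (robot's side) to its back. See-through shelf: underside 185 mm above the worktop, top 195, from x -70 to 90 and y -195 to 195; a post 12 thick (foot 20) at each corner. A low stock tub, up to 245 high, on the shelf's left end (y 138 to 188, x 0 to 80). Room under it is what limits how far a scoop can tip.
- walnut_1: A walnut in its shell, about 30 mm across, 12 g, origin at its centre. It starts in the scoop's cup behind the slope.
- walnut_2: The other walnut, alike, in the same scoop; origin at its centre.

How it is judged:
By the outcome, as a careful person would: the job done as asked, in the order asked, and still so for the second after the job is handed in, with the robot touching nothing.
It also fails if it takes over 69 s, if anything falls off the work surface, if the arm or the gripper's body presses on something with over 40 N, if the wrist force passes 120 N, or if a joint passes its speed limit or range.

## Working session

There is one attempt and no reset: what is moved stays moved. The work goes in short steps, Python scripts to look and compute and a shell command to move; the robot and the scene stay as the last step left them, time stands still between calls to the robot, and variables do not carry over. Pictures are saved under pics/ and viewed, at most 10 in all, crops included, and the job is handed in when it is done.

```bash
mkdir -p pics; cat > h.py <<'E'
import numpy as np, cv2
from cell import *
def snap(n,f,crop=None,s=1):
    p,d=camera(n); np.savez('pics/'+f+'.npz',p=p,d=d)
    q=p if crop is None else p[crop[1]:crop[3],crop[0]:crop[2]]
    cv2.imwrite('pics/'+f+'.png',cv2.resize(q[...,::-1],None,fx=s,fy=s,interpolation=cv2.INTER_CUBIC)); return p,d
def ray(n,u,v):
    c=camera_info(n);K=np.array(c['intrinsics']);k=c['k1']
    q=cv2.undistortPoints(np.array([[[u,v]]],float),K,np.array([k,0,0,0,0.]))[0,0]
    return np.array([q[0],q[1],1.]),np.array(c['world_from_camera'])
def atz(n,u,v,z):
    r,T=ray(n,u,v); w=T[:3,:3]@r; t=(z-T[2,3])/w[2]; return np.round(T[:3,3]+t*w,1)
def atd(n,d,u,v):
    r,T=ray(n,u,v); return np.round(T[:3,:3]@(r*d[v,u])+T[:3,3],1)
E
python3 - <<'E'
from h import *
s=read_state();print(s,grip_point_offset)
for n in('scene','top'):
    snap(n,n+'0'); c=camera_info(n); print(c)
E
```

```text
{'clock': 0.0, 'joints': array([-1.33864182e+00,  3.00483562e-01,  1.52158372e+00,  4.56278943e-05,
        1.32067997e+00, -6.66269397e-02]), 'qd': array([-9.90657362e-04,  2.30974571e-03,  2.17626776e-05,  6.15702360e-04,
        8.55961767e-04, -2.59803918e-04]), 'effort': array([-1.25416813e-03, -5.31805193e+01, -3.52731764e+01,  7.07485783e-02,
        2.44888442e-02, -9.16751560e-05]), 'eef_pos': array([ 161.83066084, -525.3825252 ,  204.87837503]), 'eef_rot': array([-3.14044356e+00, -1.20967189e-04,  2.98770054e-01]), 'wrist_force': array([ 0.21128005, -0.0066968 ,  0.26044094]), 'moment': array([-0.01114389,  0.05172293, -0.03953955]), 'finger_force': 0.0, 'finger_gap': 94.05049412889102} 18.8
{'intrinsics': array([[450.44007575,   0.        , 319.91729172],
       [  0.        , 450.44007575, 204.92420535],
       [  0.        ,   0.        ,   1.        ]]), 'k1': -0.1245796373878726, 'world_from_camera': array([[-4.18241062e-01,  5.35139944e-01, -7.33961616e-01,
         1.35920237e+03],
       [ 9.08336004e-01,  2.46708712e-01, -3.37728463e-01,
         2.60264801e+02],
       [ 3.42734682e-04, -8.07935673e-01, -5.89270592e-01,
         6.58867861e+02],
       [ 0.00000000e+00,  0.00000000e+00,  0.00000000e+00,
         1.00000000e+00]])}
{'intrinsics': array([[475.30988333,   0.        , 316.53491309],
       [  0.        , 475.30988333, 192.78946594],
       [  0.        ,   0.        ,   1.        ]]), 'k1': 0.004525045304887119, 'world_from_camera': array([[-2.28723797e-02, -9.97623179e-01,  6.49988252e-02,
         5.45282572e+02],
       [-9.99738336e-01,  2.28459419e-02, -1.15007651e-03,
        -5.98521220e+01],
       [-3.37616398e-04, -6.50081223e-02, -9.97884678e-01,
         1.02778862e+03],
       [ 0.00000000e+00,  0.00000000e+00,  0.00000000e+00,
         1.00000000e+00]])}
```

View pics/scene0.png

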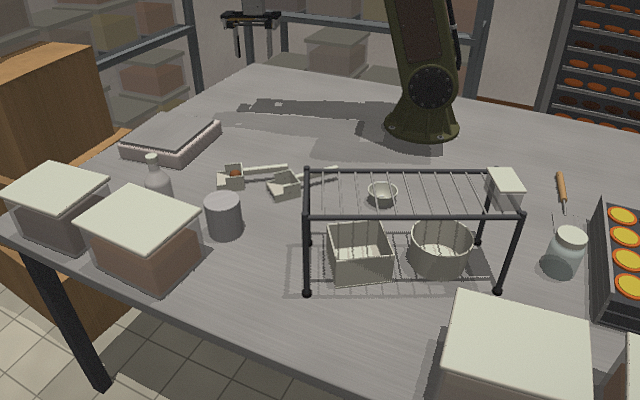

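View pics/top0.png

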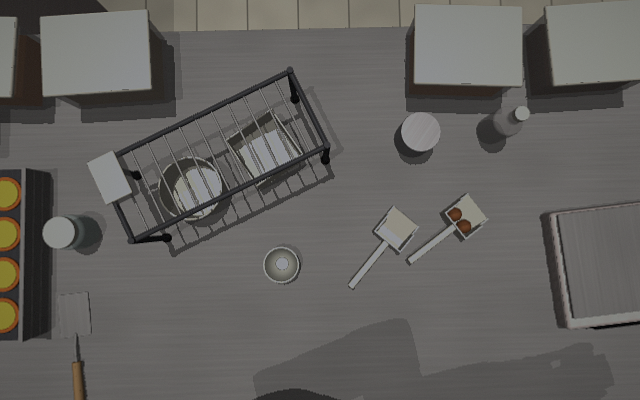

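The walnut scoop is the right one in the top view: cup about (465,217), handle end about (411,262). The round tub is at about (192,188), with a small bowl in front at (281,264). I'll crop both for closer readings.

```bash
python3 - <<'E'
from h import *
z=np.load('pics/top0.npz');p,d=z['p'],z['d']
a=cv2.resize(p[180:300,335:495,::-1],None,fx=5,fy=5,interpolation=cv2.INTER_CUBIC)
b=cv2.resize(p[60:260,80:345,::-1],None,fx=3,fy=3,interpolation=cv2.INTER_CUBIC)
cv2.imwrite('pics/a.png',a);cv2.imwrite('pics/b.png',b)
E
```

```text
(no output)
```

View pics/a.png

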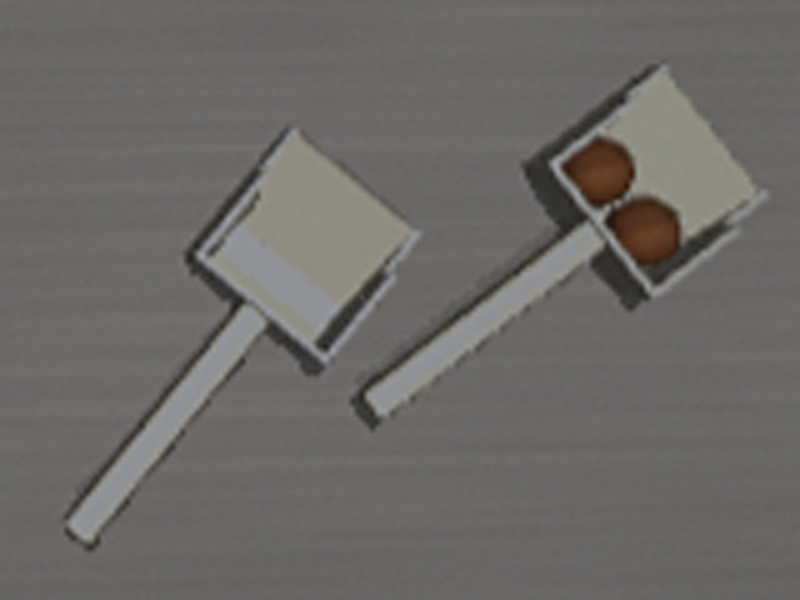

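View pics/b.png

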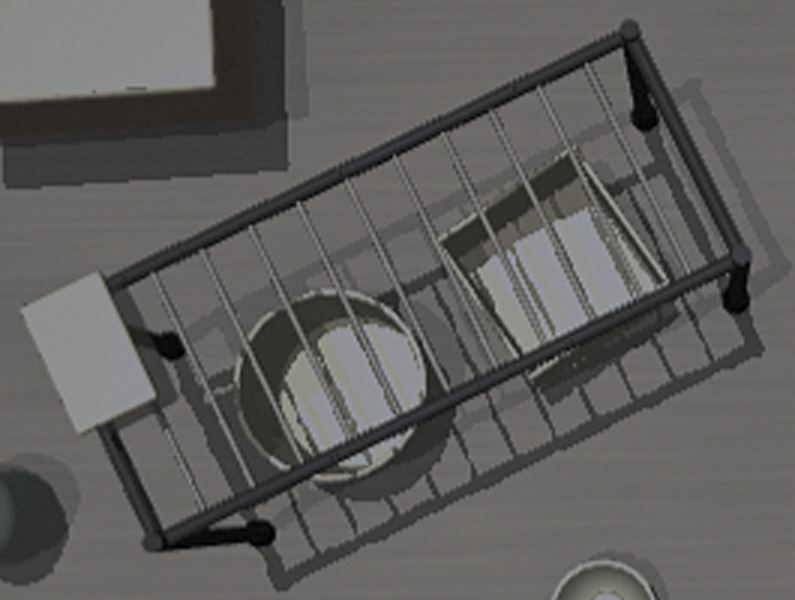

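Crop A: handle end about (410,261), handle root (454.4,227), and the cup's rear corners at (446,213) and (466,238.4). Crop B: rack top corners at FL (131.7,240), FR (326.7,145) and BR (290,70), with the tub rim centred near (191,188).

```bash
python3 - <<'E'
from h import *
d=np.load('pics/top0.npz')['d']
e=atz('top',410,261,44);r=atz('top',454.4,227,44);c1=atz('top',446,213,44);c2=atz('top',466,238.4,44)
print('end',e,'root',r,np.linalg.norm(e-r),c1,c2,np.linalg.norm(c1-c2))
v=(r-e)/np.linalg.norm(r-e);print('yaw',np.degrees(np.arctan2(v[1],v[0])),'pinch',e+30*v,'cup',e+155*v, 'depths',atd('top',d,420,254),atd('top',d,432,245))
e2=atz('top',351.5,286,44);r2=atz('top',386.5,243.5,44);print('empty',e2,r2)
FL,FR,BR=[atz('top',*q,190) for q in((131.7,240),(326.7,145),(290,70))]
print('rack',FL,FR,BR,np.linalg.norm(FL-FR),np.linalg.norm(BR-FR))
feet=[atz('top',*q,3) for q in((167.3,237.7),(325,161.7),(295,99.3),(137.3,175))];print('feet',feet)
y=(FL-FR)/np.linalg.norm(FL-FR);x=np.array([y[1],-y[0],0]);print('rackyaw',np.degrees(np.arctan2(x[1],x[0])))
o=(FL+FR)/2+70*x;o[2]=0;print('origin',o,'feetmean',np.mean(feet,0)-10*x,'tub',o+85*y, atz('top',191,188.3,75))
# rim from points at z75 by edge circle: 
P=np.array([atz('top',80+a/3,60+b/3,75)[:2] for a,b in((237,390),(330,290),(415,340),(265,455),(345,483),(240,360))])
A=np.c_[2*P,np.ones(len(P))];s=np.linalg.lstsq(A,(P**2).sum(1),rcond=None)[0];print('circ',s[:2],np.sqrt(s[2]+s[0]**2+s[1]**2))
print('bowl',atz('top',281,264,20),atd('top',d,281,250),atd('top',d,281,264))
m=d[240:290,260:305];print(atd('top',d,265,264),atd('top',d,298,264))
E
```

```text
end [ 464.6 -249.7   44. ] root [ 532.1 -343.8   44. ] 115.8061310984872 [ 561.4 -327.6   44. ] [ 508.2 -366.7   44. ] 66.0231020173999
yaw -54.34729369460468 pinch [ 482.08612082 -274.07694769   44.        ] cup [ 554.94495757 -375.64756307   44.        ] depths [ 478.6 -270.2   46.7] [ 496.1 -296.8   41.3]
empty [ 416.5 -128.2   44. ] [ 501.4 -202.6   44. ]
rack [524.3 265.2 190. ] [684.6 -80.8 190. ] [821.9 -18.2 190. ] 381.32937206567243 150.8974817549981
feet [array([522.8, 261.4,   3. ]), array([679.2, -80.9,   3. ]), array([818.1, -18.6,   3. ]), array([659.5, 326. ,   3. ])]
rackyaw 24.858044034575844
origin [667.9646458  121.62600498   0.        ] feetmean [660.82647917 117.771285     3.        ] tub [632.23306833 198.75093202   0.        ] [622.2 191.1  75. ]
circ [621.11547622 191.63117688] 64.24340569824865
bowl [462.5  17.2  20. ] [492.   16.4  22.8] [461.   18.6   1.8]
[464.5  49.2  34.4] [463.4 -19.4  40.6]
```

```bash
python3 -m handwheel '0.55 0.44 0 -1 0.7; 0.55 0.44 0 -1 0.7; 0.55 0.44 0 -1 0.7; 0.55 0.44 0 -1 0.7; 0.55 0.44 0 -1 0.7; 0.55 0.44 0 -1 0.7; 0.55 0.44 0 -1 0.7; 0.55 0.44 0 -1 0.7; 0.55 0.44 0 -1 0.7; 0.55 0.44 0 -1 0.7; 0.55 0.44 0 -1 0.7; 0.55 0.44 0 -1 0.7' 40
```

```text
clock: 1.1
eef_pos: [426.7, -313.3, 205.2]
eef_rot: [3.142, 0.001, -0.753]
wrist_force: [-0.4, -0.5, -0.3]
finger_gap: 28.3
finger_force: 0.0
```

```bash
python3 -m handwheel '0.46 0.33 0 -0.76 0.7; 0.46 0.33 0 -0.76 0.7; 0.46 0.32 0 -0.76 0.7; 0 0 -0.95 0 0.7; 0 0 -0.95 0 0.7; 0 0 -0.95 0 0.7; 0 0 0 0 0.7;0 0 0 0 0.7'; python3 - <<'E'
from h import *
snap('top','t1',(335,180,495,300),5)
print(read_state()['eef_pos'],read_state()['eef_rot'])
E
```

```text
clock: 1.77
eef_pos: [480.5, -274.9, 90.9]
eef_rot: [3.14, 0.003, -0.947]
wrist_force: [0.8, -0.3, 0.8]
finger_gap: 28.2
finger_force: 0.0
[ 481.53789949 -275.57946348   92.91203187] [-3.14135613e+00 -6.23240743e-04 -9.47510455e-01]
```

View pics/t1.png

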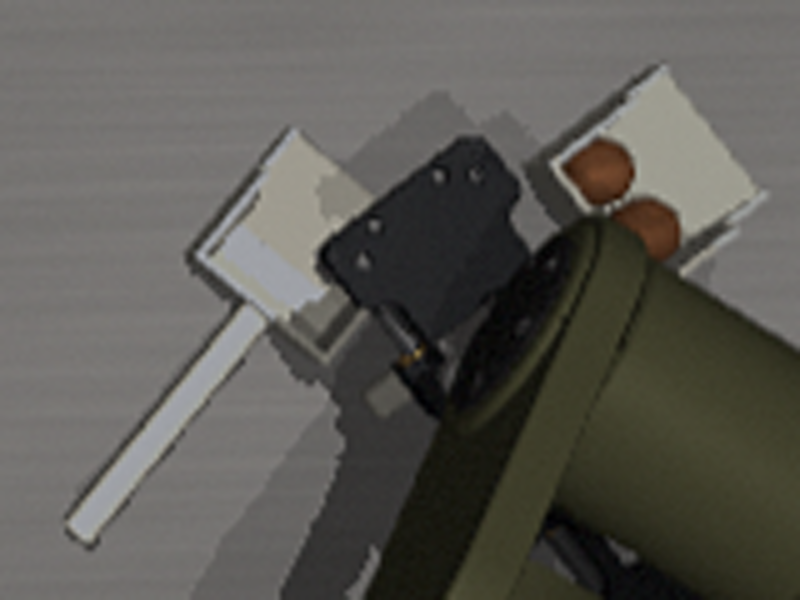

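The gripper straddles the handle about 30 mm from its end (410,375 in the crop) and clears the empty scoop's cup. Next I descend and close.

```bash
python3 -m handwheel '0 0 -0.5 0 0.7; 0 0 -0.5 0 0.7; 0 0 -0.4 0 0.7; 0 0 -0.25 0 0.7; 0 0 -0.25 0 0.7; 0 0 0 0 0.7; 0 0 0 0 0.7' && python3 -m handwheel '0 0 0 0 0.95; 0 0 0 0 0.95; 0 0 0 0 0.95; 0 0 0 0 0.95; 0 0 0 0 0.95; 0 0 0 0 0.95' 6
```

```text
clock: 2.4
eef_pos: [481.6, -275.6, 16.4]
eef_rot: [-3.141, -0.001, -0.947]
wrist_force: [0.3, -0.2, 0.6]
finger_gap: 28.5
finger_force: 0.0
clock: 2.9
eef_pos: [481.4, -275.3, 15.7]
eef_rot: [-3.141, -0.001, -0.947]
wrist_force: [1.7, 1.4, 1.5]
finger_gap: 14.1
finger_force: 6.0
```

Gripped at 6 N. I'll test whether the handle pivots in a light grip by raising it 20 mm.

```bash
python3 -m handwheel '0 0 0.1 0 0.95; 0 0 0.1 0 0.95; 0 0 0.1 0 0.95; 0 0 0.1 0 0.95; 0 0 0.1 0 0.95; 0 0 0 0 0.95; 0 0 0 0 0.95; 0 0 0 0 0.95' 6;  python3 - <<'E'
from h import *
p,d=snap('scene','s1',(200,120,360,240),5)
print(read_state()['wrist_force'],read_state()['moment'])
E
```

```text
clock: 3.57
eef_pos: [481.0, -275.2, 35.4]
eef_rot: [-3.142, 0.0, -0.947]
wrist_force: [-0.2, 0.4, 0.4]
finger_gap: 14.0
finger_force: 6.0
[-1.21139942  0.5219008   0.63571062] [ 0.18301932 -0.02578829 -0.00968816]
```

View pics/s1.png

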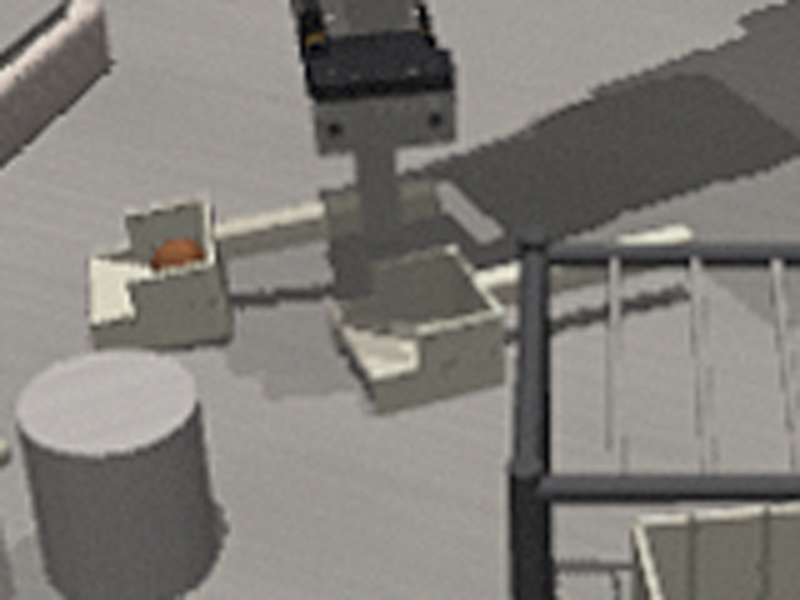

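```bash
python3 - <<'E'
from h import *
for f in('scene0','s1'):
    d=np.load(f'pics/{f}.npz')['d']
    print(f,[atd('scene',d,u,v) for u,v in((247,164),(255,163),(262,162),(222,178),(224,187),(240,187),(222,174))])
E
```

```text
scene0 [array([ 444.5, -389.7,   -0.9]), array([ 431.6, -370.8,    0. ]), array([ 419.3, -354.8,    0.6]), array([ 559.2, -393.5,   17.7]), array([ 592.6, -364. ,   17.5]), array([ 568.6, -331.3,   12. ]), array([ 540.1, -407.1,   15.6])]
s1 [array([ 519.8, -336.2,   53.4]), array([ 510.2, -317.3,   55.8]), array([ 501. , -301.3,   57.8]), array([ 563.1, -390.3,   20.8]), array([ 587.8, -367.9,   13.5]), array([ 561.5, -336.6,    6.2]), array([ 543.8, -404.1,   18.5])]
```

The handle slopes 6° after the 20 mm raise, so it pivots at 6 N. I'll lower it back, grip hard and lift.

```bash
python3 -m handwheel '0 0 -0.25 0 0.95; 0 0 -0.25 0 0.95; 0 0 0 0 0.95; 0 0 0 0 0.95' 6 && python3 -m handwheel '0 0 0 0 1; 0 0 0 0 1; 0 0 0 0 1; 0 0 0.1 0 1; 0 0 0.3 0 1; 0 0 0.4 0 1; 0 0 0.5 0 1; 0 0 0.5 0 1; 0 0 0.4 0 1; 0 0 0.2 0 1; 0 0 0 0 1; 0 0 0 0 1' 58
python3 - <<'E'
from h import *
c,d=snap('scene','s2',(200,90,360,210),5)
for r in range(130,170,3): print(r,[tuple(atd('scene',d,u,r)) for u in (246,254,262)])
E
```

```text
clock: 3.95
eef_pos: [480.6, -274.9, 14.3]
eef_rot: [3.141, 0.002, -0.947]
wrist_force: [-0.4, 0.8, -1.1]
finger_gap: 13.9
finger_force: 6.0
clock: 4.95
eef_pos: [481.0, -275.2, 111.5]
eef_rot: [-3.141, -0.0, -0.947]
wrist_force: [-0.4, -0.2, -1.2]
finger_gap: 13.2
finger_force: 58.0
130 [(np.float64(268.9), np.float64(-504.4), np.float64(2.8)), (np.float64(253.3), np.float64(-484.0), np.float64(-0.2)), (np.float64(246.6), np.float64(-457.6), np.float64(2.1))]
133 [(np.float64(282.1), np.float64(-496.3), np.float64(-0.2)), (np.float64(506.1), np.float64(-314.7), np.float64(141.9)), (np.float64(493.8), np.float64(-298.8), np.float64(139.5))]
136 [(np.float64(528.8), np.float64(-323.9), np.float64(142.3)), (np.float64(513.9), np.float64(-310.2), np.float64(138.1)), (np.float64(504.4), np.float64(-292.7), np.float64(137.3))]
139 [(np.float64(524.6), np.float64(-327.8), np.float64(131.0)), (np.float64(513.8), np.float64(-311.1), np.float64(129.4)), (np.float64(503.3), np.float64(-294.1), np.float64(128.0))]
142 [(np.float64(340.1), np.float64(-459.0), np.float64(3.7)), (np.float64(325.8)
[... 1018 characters left out ...]
.9), np.float64(-404.9), np.float64(-1.3)), (np.float64(419.2), np.float64(-381.7), np.float64(0.6)), (np.float64(411.0), np.float64(-359.7), np.float64(1.6))]
163 [(np.float64(443.6), np.float64(-393.4), np.float64(1.0)), (np.float64(430.1), np.float64(-375.3), np.float64(-1.9)), (np.float64(426.9), np.float64(-350.1), np.float64(2.5))]
166 [(np.float64(454.9), np.float64(-386.5), np.float64(-1.1)), (np.float64(447.0), np.float64(-364.7), np.float64(0.0)), (np.float64(437.5), np.float64(-344.0), np.float64(-0.0))]
169 [(np.float64(469.8), np.float64(-377.0), np.float64(-0.3)), (np.float64(461.9), np.float64(-355.4), np.float64(0.8)), (np.float64(451.8), np.float64(-335.5), np.float64(0.2))]
```

View pics/s2.png

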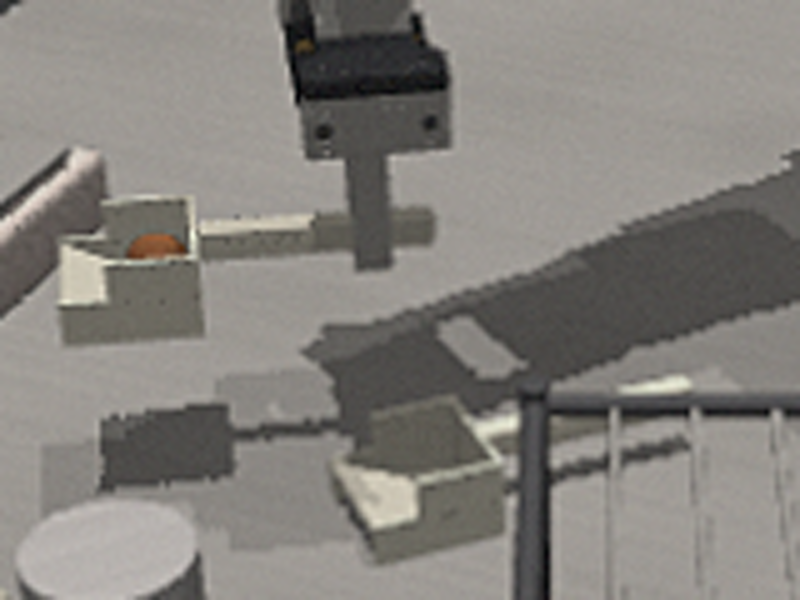

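The scoop is level and a walnut is visible in the cup at (155,245). I'll carry it to a point in front of the rack.

```bash
python3 -m handwheel '-0.07 0.18 0 0.33 1; -0.144 0.352 0 0.66 1; -0.144 0.352 0 0.66 1; -0.144 0.352 0 0.66 1; -0.144 0.352 0 0.66 1; -0.144 0.352 0 0.66 1; -0.144 0.352 0 0.66 1; -0.144 0.352 0 0.66 1; -0.144 0.352 0 0.66 1; -0.144 0.352 0 0.66 1; -0.144 0.352 0 0.66 1; -0.144 0.352 0 0.66 1' 58 && python3 -m handwheel '-0.144 0.352 0 0.66 1; -0.144 0.352 0 0.66 1; -0.144 0.352 0 0.66 1; -0.144 0.352 0 0.66 1; -0.144 0.352 0 0.66 1; -0.144 0.352 0 0.66 1; -0.144 0.352 0 0.66 1; -0.144 0.352 0 0.66 1; -0.144 0.352 0 0.66 1; -0.144 0.352 0 0.66 1; -0.144 0.352 0 0.66 1; -0.144 0.352 0 0.66 1' && python3 -m handwheel '-0.07 0.17 0 0.33 1; 0 0 0 0 1; 0 0 0 0 1; 0 0 0 0 1'; python3 - <<'E'
from h import *
p,d=snap('top','t2',(80,60,345,260),3)
print(read_state()['eef_pos'],read_state()['eef_rot'],read_state()['joints'])
E
```

```text
clock: 6.0
eef_pos: [413.9, -112.0, 110.6]
eef_rot: [-3.141, 0.002, -0.281]
wrist_force: [-0.0, -0.5, -1.0]
finger_gap: 13.7
finger_force: 58.0
clock: 7.0
eef_pos: [344.6, 56.6, 110.8]
eef_rot: [-3.141, 0.001, 0.411]
wrist_force: [0.0, 0.2, -1.1]
finger_gap: 13.7
finger_force: 58.0
clock: 7.33
eef_pos: [343.1, 62.2, 111.3]
eef_rot: [3.142, 0.0, 0.434]
wrist_force: [0.3, 0.5, -0.6]
finger_gap: 13.5
finger_force: 58.0
[343.13244326  62.11905355 111.30949736] [3.14158353e+00 3.07652368e-04 4.33478909e-01] [ 7.40346456e-02 -4.10957604e-02  2.14622902e+00 -1.35644584e-04
  1.03674418e+00  1.21142113e+00]
```

View pics/t2.png

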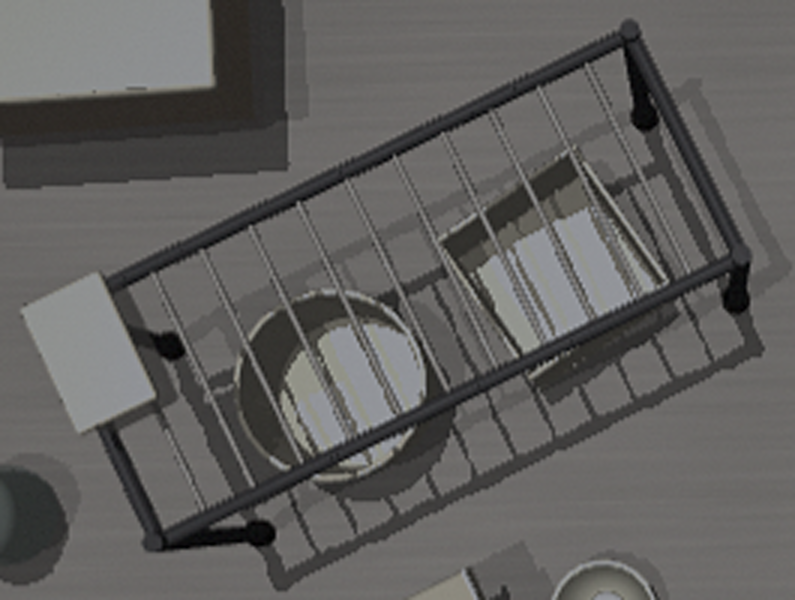

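The spout shows at the crop's bottom edge, with its front corner at about (466,572). I'll check it against the tub line.

```bash
python3 - <<'E'
from h import *
z=np.load('pics/top0.npz');z2=np.load('pics/t2.npz');p,d=z2['p'],z2['d']
a=cv2.resize(p[235:335,170:300,::-1],None,fx=6,fy=6,interpolation=cv2.INTER_CUBIC)
cv2.imwrite('pics/c.png',a)
E
```

```text
(no output)
```

View pics/c.png

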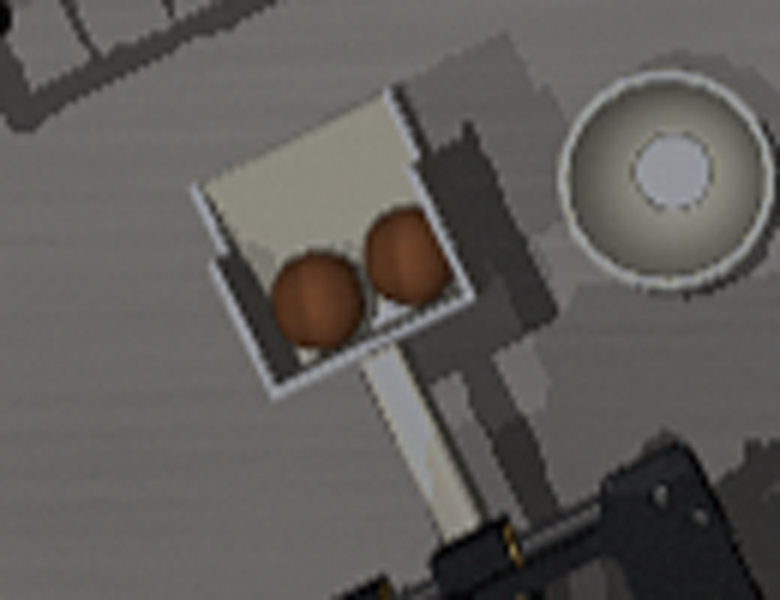

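Both walnuts are in the cup. The spout edge centre is at about (219.3,258.3), and the rear corners are at (215.8,300.8) and (248.3,284.2).

```bash
python3 - <<'E'
from h import *
d=np.load('pics/t2.npz')['d']
s=atz('top',219.3,258.3,121);l=atz('top',215.8,300.8,139);r=atz('top',248.3,284.2,139);m=(l+r)/2
print('spout',s,'rear',m,'yaw',np.degrees(np.arctan2(*(s-m)[1::-1])),np.degrees(np.arctan2(*(l-r)[1::-1]))-90)
print('z spout slope',atd('top',d,222,262),atd('top',d,218,258),'rear rim',[atd('top',d,232,293)[2],atd('top',d,232,292)[2]],'handle',atd('top',d,237,300),atd('top',d,243,314))
# spout-edge in rack frame about tub
t=np.array([622,192]);x=np.array([np.cos(np.radians(25)),np.sin(np.radians(25))]);y=np.array([-x[1],x[0]])
for q in(s,m,read_state()['eef_pos']): print((q[:2]-t)@x,(q[:2]-t)@y)
E
```

```text
spout [484.2 126.1 121. ] rear [422.15  99.4  139.  ] yaw 23.282120116507645 25.570034138889042
z spout slope [476.8 121.9 116.7] [484.9 128.3 122.5] rear rim [np.float64(138.6), np.float64(140.8)] handle [408.3  90.4 139.2] [382.7  79.6 140. ]
-152.73975650236247 -1.4888866978468485
-220.2600622764633 0.5361585292850073
-307.629898041696 0.14240893196672152
```

Aligned: the spout is 153 mm short of the tub centre, 1.5 mm off its line, and level. I'll move in with the cup just above the near rim, then lower.

```bash
python3 -m handwheel '0.15 0.07 0 0 1; 0.3 0.14 0 0 1; 0.3 0.14 0 0 1; 0.3 0.14 0 0 1; 0.3 0.14 0 0 1; 0.3 0.14 0 0 1; 0.3 0.14 0 0 1; 0.3 0.14 0 0 1; 0.3 0.14 0 0 1; 0.3 0.14 0 0 1; 0.25 0.11 0 0 1; 0.04 0.02 0 0 1' && python3 -m handwheel '0 0 -0.13 0 1; 0 0 -0.13 0 1; 0 0 -0.12 0 1; 0 0 0 0 1; 0 0 0 0 1; 0 0 0 0 1'
```

```text
clock: 8.38
eef_pos: [470.1, 121.3, 111.1]
eef_rot: [-3.142, -0.0, 0.434]
wrist_force: [0.3, -1.2, -0.5]
finger_gap: 13.6
finger_force: 58.0
clock: 8.88
eef_pos: [468.5, 120.9, 96.4]
eef_rot: [3.142, -0.0, 0.435]
wrist_force: [0.5, -0.5, -0.9]
finger_gap: 13.9
finger_force: 58.0
```

```bash
python3 -m handwheel '0 0 0 0 0.95; 0 0 0 0 0.95; 0 0 0 0 0.95; 0 0 0 0 0.95' 5 && python3 -m handwheel '0.058 0.027 0.105 0 0.95; 0.058 0.027 0.105 0 0.95; 0.058 0.027 0.105 0 0.95; 0.08 0.038 0.137 0 0.95; 0.08 0.038 0.137 0 0.95; 0.08 0.038 0.137 0 0.95; 0 0 0 0 0.95; 0 0 0 0 0.95'; python3 - <<'E'
from h import *
snap('top','t3',(80,60,345,260),3);snap('scene','s3',(300,140,540,300),3)
d0=np.load('pics/top0.npz')['d'];d=np.load('pics/t3.npz')['d'];p=np.load('pics/t3.npz')['p']
t=np.array([622,192]);x=np.array([.906,.423]);y=np.array([-x[1],x[0]])
c=camera_info('top');T=np.array(c['world_from_camera']);K=np.array(c['intrinsics'])
# height profile along scoop centre strip
v,u=np.mgrid[150:330,120:330];D=d[v,u];P=np.stack([(u-K[0,2])/K[0,0]*D,(v-K[1,2])/K[1,1]*D,D],-1)@T[:3,:3].T+T[:3,3]
P=P.reshape(-1,3);s=(P[:,:2]-t)@x;w=(P[:,:2]-t)@y
for a in range(-180,0,10):
    for lo,hi in((-5,5),(-34,-28),(28,34)):
        m=(s>a)&(s<a+10)&(abs(w-(lo+hi)/2)<(hi-lo)/2)&(P[:,2]<182)
        print(a,lo,np.round(np.percentile(P[m,2],[20,50,90]),0) if m.sum()>2 else None,end=' | ')
    print()
E
```

```text
clock: 9.22
eef_pos: [468.7, 121.0, 96.4]
eef_rot: [3.141, -0.0, 0.435]
wrist_force: [-0.5, -0.4, 0.5]
finger_gap: 14.0
finger_force: 5.0
clock: 9.88
eef_pos: [485.5, 129.0, 125.6]
eef_rot: [3.141, -0.001, 0.435]
wrist_force: [0.0, -0.2, -1.1]
finger_gap: 14.0
finger_force: 5.0
-180 -5 None | -180 -34 None | -180 28 None | 
-170 -5 [-1. -1.  0.] | -170 -34 None | -170 28 None | 
-160 -5 [-1.  0.  3.] | -160 -34 None | -160 28 None | 
-150 -5 [-1.  1.  2.] | -150 -34 None | -150 28 None | 
-140 -5 [-2. -0.  2.] | -140 -34 None | -140 28 None | 
-130 -5 [-1.  0.  2.] | -130 -34 None | -130 28 None | 
-120 -5 None | -120 -34 None | -120 28 None | 
-110 -5 [ -2.   0. 139.] | -110 -34 None | -110 28 None | 
-100 -5 [ -0. 134. 137.] | -100 -34 [-2.  1.  2.] | -100 28 None | 
-90 -5 [  0. 131. 133.] | -90 -34 [-1. -0.  3.] | -90 28 None | 
-80 -5 [  0. 126. 131.] | -80 -34 [  0.  84. 104.] | -80 28 [ 90.  97. 107.] | 
-70 -5 [124. 126. 128.] | -70 -34 [  1. 114. 126.] | -70 28 [114. 121. 127.] | 
-60 -5 [ 99. 104. 106.] | -60 -34 [ -1.   2. 124.] | -60 28 [102. 108. 124.] | 
-50 -5 None | -50 -34 [ 0.  1. 86.] | -50 28 [117. 119. 121.] | 
-40 -5 [82. 83. 85.] | -40 -34 [118. 118. 118.] | -40 28 [ 82.  88. 118.] | 
-30 -5 [82. 83. 85.] | -30 -34 [  5.  58. 116.] | -30 28 [ 82.  84. 116.] | 
-20 -5 [83. 85. 87.] | -20 -34 [ 3.  5. 90.] | -20 28 [83. 84. 90.] | 
-10 -5 [85. 86. 88.] | -10 -34 [ 5.  7. 87.] | -10 28 [85. 86. 88.] |
```

The measured tilt is about 19° as planned, with the cup riding on the rim. Continuing to about 48°.

```bash
python3 -m handwheel '0.1 0.047 0.12 0 0.95; 0.1 0.047 0.12 0 0.95; 0.1 0.047 0.12 0 0.95; 0.118 0.055 0.098 0 0.95; 0.118 0.055 0.098 0 0.95; 0.118 0.055 0.098 0 0.95; 0.13 0.06 0.075 0 0.95; 0.13 0.06 0.075 0 0.95; 0.1 0.05 0.06 0 0.95; 0 0 0 0 0.95; 0 0 0 0 0.95; 0 0 0 0 0.95' 4 && python3 -m handwheel '0 0 0 0 0.95; 0 0 0 0 0.95; 0 0 0 0 0.95; 0 0 0 0 0.95'; python3 - <<'E'
from h import *
a,d=snap('scene','s4',(380,150,500,290),4);b,d=snap('top','t4')
q=cv2.resize(a[150:290,380:500,::-1],None,fx=4,fy=4,interpolation=cv2.INTER_CUBIC);r=cv2.resize(b[140:250,130:240,::-1],(320,320),interpolation=cv2.INTER_CUBIC)
o=np.zeros((560,800,3),np.uint8);o[:560,:480]=q;o[:320,480:]=r;cv2.imwrite('pics/m4.png',o)
T=np.array(camera_info('top')['world_from_camera']);K=np.array(camera_info('top')['intrinsics'])
t=np.array([622,192]);x=np.array([.906,.423]);y=np.array([-x[1],x[0]])
v,u=np.mgrid[150:330,120:330];D=d[v,u];P=(np.stack([(u-K[0,2])/K[0,0]*D,(v-K[1,2])/K[1,1]*D,D],-1)@T[:3,:3].T+T[:3,3])
col=b[v,u].astype(int);P=P.reshape(-1,3);col=col.reshape(-1,3);s=(P[:,:2]-t)@x;w=(P[:,:2]-t)@y
for a in range(-110,10,10):
    m=(s>a)&(s<a+10)&(abs(w)<5)&(P[:,2]<182)&(P[:,2]>3); print(a,np.round(np.percentile(P[m,2],[20,50,90]),0) if m.sum()>2 else None)
m=(col[:,0]>col[:,2]*1.8)&(col[:,0]>50);print('brown',m.sum(),[(round(i),round(j),round(k)) for i,j,k in zip(s[m],w[m],P[m,2])][::6])
E
```

```text
clock: 10.98
eef_pos: [525.6, 147.8, 159.7]
eef_rot: [-3.142, 0.0, 0.435]
wrist_force: [0.6, 1.5, 0.2]
finger_gap: 13.9
finger_force: 4.0
clock: 11.32
eef_pos: [525.6, 147.8, 159.8]
eef_rot: [-3.142, 0.0, 0.435]
wrist_force: [0.1, 1.3, -0.4]
finger_gap: 14.1
finger_force: 4.0
-110 None
-100 None
-90 None
-80 None
-70 None
-60 [ 44. 104. 106.]
-50 [130. 131. 132.]
-40 [124. 125. 127.]
-30 [69. 71. 72.]
-20 [67. 68. 70.]
-10 [63. 65. 67.]
0 None
brown 269 [(53, -14, 26), (49, -15, 29), (48, -11, 32), (50, -3, 32), (44, -14, 33), (46, -6, 32), (41, -17, 30), (43, -7, 35), (46, 4, 32), (41, -8, 31), (45, 5, 29), (38, -7, 34), (43, 6, 29), (36, -7, 35), (41, 7, 28), (35, -5, 31), (38, 6, 30), (32, -6, 31), (36, 5, 28), (30, -6, 30), (31, 1, 27), (31, 4, 25), (39, 31, 30), (36, 31, 32), (38, 38, 31), (33, 28, 28), (35, 37, 32), (28, 25, 36), (32, 38, 34), (26, 26, 36), (31, 40, 33), (25, 29, 35), (29, 41, 35), (24, 30, 33), (27, 42, 35), (22, 31, 32), (26, 43, 34), (20, 32, 35), (23, 42, 33), (17, 31, 35), (18, 37, 33), (15, 29, 21), (14, 32, 28), (-120, -37, 290), (-122, -34, 301)]
```

Both walnuts lie in the tub, at tub-frame (43,-7) and (27,33) with tops at about z 33. I'll clamp and withdraw along the scoop's own tilted axis, then back off.

```bash
python3 -m handwheel '0 0 0 0 1; 0 0 0 0 1; 0 0 0.1 0 1; -0.175 -0.082 0.18 0 1; -0.175 -0.082 0.18 0 1; -0.175 -0.082 0.18 0 1; -0.175 -0.082 0.18 0 1; -0.175 -0.082 0.18 0 1; -0.175 -0.082 0.18 0 1; -0.175 -0.082 0.18 0 1; -0.175 -0.082 0.18 0 1; 0 0 0 0 1' 58 && python3 -m handwheel '-0.283 -0.132 0 0 1; -0.283 -0.132 0 0 1; -0.283 -0.132 0 0 1; -0.283 -0.132 0 0 1; -0.283 -0.132 0 0 1; -0.283 -0.132 0 0 1; 0 0 0 0 1; 0 0 0 0 1; 0 0 0 0 1'; cat > prof.py <<'E'
from h import *
import sys
b,d=snap('top',sys.argv[1])
T=np.array(camera_info('top')['world_from_camera']);K=np.array(camera_info('top')['intrinsics'])
t=np.array([622,192]);x=np.array([.906,.423]);y=np.array([-x[1],x[0]])
v,u=np.mgrid[130:390,120:330];D=d[v,u];P=(np.stack([(u-K[0,2])/K[0,0]*D,(v-K[1,2])/K[1,1]*D,D],-1)@T[:3,:3].T+T[:3,3])
col=b[v,u].astype(int).reshape(-1,3);P=P.reshape(-1,3);s=(P[:,:2]-t)@x;w=(P[:,:2]-t)@y
for a in range(-290,-70,10):
    m=(s>a)&(s<a+10)&(abs(w)<5)&(P[:,2]<260)&(P[:,2]>4)
    if m.sum()>2: print(a,np.round(np.percentile(P[m,2],[20,50,90]),0))
m=(col[:,0]>col[:,2]*1.8)&(col[:,0]>50)&(P[:,2]<100)
print('brown',m.sum(),np.median(np.c_[s,w,P[:,2]][m],0))
m=(abs(P[:,2]-75)<3)&(np.hypot(s,w)<80);Q=P[m,:2]
A=np.c_[2*Q,np.ones(len(Q))];f=np.linalg.lstsq(A,(Q**2).sum(1),rcond=None)[0];print('rim',f[:2],np.sqrt(f[2]+f[0]**2+f[1]**2),m.sum())
E
python3 prof.py t5
```

```text
clock: 12.42
eef_pos: [469.2, 121.2, 223.3]
eef_rot: [3.141, -0.002, 0.435]
wrist_force: [0.4, 0.7, -1.2]
finger_gap: 13.9
finger_force: 58.0
clock: 13.17
eef_pos: [402.3, 90.1, 221.5]
eef_rot: [3.142, -0.0, 0.435]
wrist_force: [-0.1, -0.1, -1.8]
finger_gap: 13.6
finger_force: 58.0
-220 [222. 223. 225.]
-210 [213. 216. 221.]
-200 [165. 207. 211.]
-190 [195. 198. 201.]
-180 [186. 190. 193.]
-170 [132. 134. 136.]
-160 [129. 130. 133.]
-150 [126. 127. 129.]
-140 [124. 125. 127.]
brown 248 [33.14603152  5.42680982 32.0274612 ]
rim [623.93989715 193.96549215] 62.47217891020865 322
```

Tilt is 41° and the tub has barely moved. I'll lower the scoop near the table, then swing it level with a light grip.

```bash
python3 -m handwheel '0 0 -0.2 0 1; 0 0 -0.4 0 1; 0 0 -0.4 0 1; 0 0 -0.4 0 1; 0 0 -0.4 0 1; 0 0 -0.3 0 1; 0 0 -0.2 0 1; 0 0 -0.1 0 1; 0 0 0 0 1' && python3 -m handwheel '0 0 0 0 0.95; 0 0 0 0 0.95; 0 0 0 0 0.95;  0 0 -0.1 0 0.95; 0 0 -0.1 0 0.95; -0.13 -0.06 -0.13 0 0.95; -0.13 -0.06 -0.13 0 0.95; -0.13 -0.06 -0.13 0 0.95; -0.13 -0.06 -0.13 0 0.95; -0.13 -0.06 -0.19 0 0.95; -0.13 -0.06 -0.19 0 0.95; -0.13 -0.06 -0.19 0 0.95' 5 && python3 prof.py t6
```

```text
clock: 13.97
eef_pos: [401.6, 90.0, 124.7]
eef_rot: [-3.141, 0.001, 0.435]
wrist_force: [0.3, -0.2, -0.9]
finger_gap: 13.5
finger_force: 58.0
clock: 14.97
eef_pos: [364.7, 72.8, 73.0]
eef_rot: [-3.142, 0.0, 0.435]
wrist_force: [-0.3, -0.4, 0.3]
finger_gap: 14.2
finger_force: 5.0
-260 [ 86.  88. 187.]
-250 [82. 83. 86.]
-240 [78. 80. 83.]
-230 [74. 77. 78.]
-220 [68. 71. 74.]
-210 [65. 68. 69.]
-200 [19. 21. 25.]
-190 [18. 20. 22.]
-180 [19. 20. 22.]
-170 [19. 20. 23.]
-160 [19. 20. 24.]
-150 [20. 20. 23.]
brown 247 [33.03986658  5.79942706 31.7958229 ]
rim [623.87829313 193.87465892] 62.45518764303564 345
```

Tilt is down to about 23° with the spout on the table. I'll finish the swing and check before releasing.

```bash
python3 -m handwheel '-0.1 -0.047 -0.175 0 0.95; -0.1 -0.047 -0.175 0 0.95; -0.08 -0.037 -0.175 0 0.95; -0.08 -0.037 -0.175 0 0.95; -0.065 -0.03 -0.175 0 0.95; -0.06 -0.03 -0.175 0 0.95; -0.05 -0.02 -0.175 0 0.95; -0.04 -0.02 -0.175 0 0.95; 0 0 0 0 0.95; 0 0 0 0 0.95' && python3 prof.py t7
```

```text
clock: 15.85
eef_pos: [342.1, 62.4, 17.5]
eef_rot: [-3.141, 0.001, 0.435]
wrist_force: [-0.7, 0.2, 0.3]
finger_gap: 14.0
finger_force: 5.0
-290 [ 44. 131. 134.]
-280 [ 44. 212. 252.]
-270 [41. 43. 46.]
-260 [42. 44. 45.]
-250 [42. 44. 46.]
-240 [41. 43. 45.]
-230 [33. 43. 45.]
-220 [5. 5. 6.]
-210 [4. 4. 6.]
-200 [5. 6. 7.]
-190 [ 7.  9. 12.]
-180 [12. 14. 17.]
-170 [17. 18. 22.]
-160 [22. 23. 24.]
brown 243 [33.08074255  4.59609924 31.84704447]
rim [623.90937962 194.00001938] 62.45355253789775 328
```

The scoop is level on the worktop: handle top at 43–44, spout at 23. Release slowly and rise straight up.

```bash
python3 -m handwheel '0 0 0 0 0.8; 0 0 0 0 0.65; 0 0 0 0 0.65; 0 0 0 0 0.65; 0 0 0 0 0.65; 0 0 0.2 0 0.65; 0 0 0.4 0 0.65; 0 0 0.6 0 0.65; 0 0 0.8 0 0.65; 0 0 0.8 0 0.65; 0 0 0.6 0 0.65; 0 0 0.2 0 0.65' && python3 -m handwheel '0 0 0 0 0.65; 0 0 0 0 0.65; 0 0 0 0 0.65; 0 0 0 0 0.65; 0 0 0 0 0.65; 0 0 0 0 0.65' && python3 prof.py t8 && python3 - <<'E'
from h import *
p=np.load('pics/t8.npz')['p'];cv2.imwrite('pics/f.png',cv2.resize(p[130:390,110:340,::-1],None,fx=2.2,fy=2.2))
E
```

```text
clock: 16.9
eef_pos: [343.5, 62.5, 165.6]
eef_rot: [3.14, -0.005, 0.435]
wrist_force: [0.2, 1.0, 0.5]
finger_gap: 32.7
finger_force: 0.0
clock: 17.4
eef_pos: [342.1, 62.4, 161.2]
eef_rot: [-3.141, 0.001, 0.435]
wrist_force: [0.2, 0.9, -0.2]
finger_gap: 32.7
finger_force: 0.0
-290 [42. 43. 45.]
-280 [43. 45. 46.]
-270 [41. 44. 46.]
-260 [42. 44. 45.]
-250 [43. 44. 47.]
-240 [42. 44. 47.]
-230 [41. 43. 46.]
-220 [5. 6. 7.]
-210 [4. 5. 6.]
-200 [ 5.  6. 10.]
-190 [ 7.  9. 12.]
-180 [12. 14. 17.]
-170 [17. 19. 21.]
-160 [20. 22. 23.]
brown 242 [33.31980252  4.56492652 31.81668801]
rim [623.87190411 193.9951685 ] 62.49707996586554 334
```

View pics/f.png

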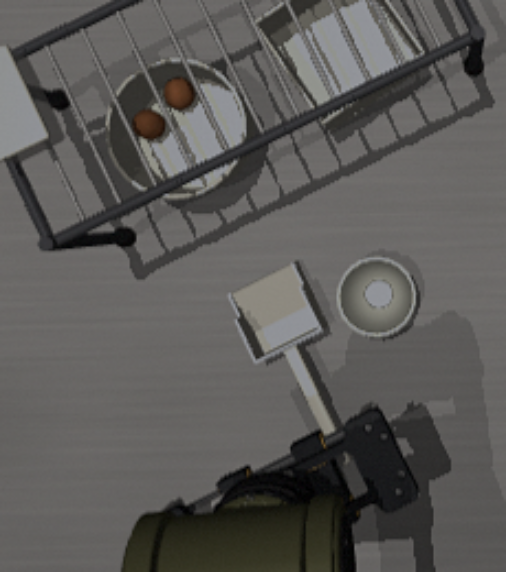

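Both walnuts are in the round tub at (180,93) and (149,125), and the empty scoop stands upright at (280,310), released.

```bash
python3 -c "from cell import sign_off; print(sign_off())"
```

```text
the job is handed in; nothing more can be done
None
```

The job is handed in at about 17.5 s of the 69 s allowed: both walnuts are in the round tub, which shifted by no more than about 2–3 mm, and the scoop stands upright on the worktop, released; no verdict came back.

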